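Hold the hardness gauge square on a tilted stopper sample

TASK

Take the dial hardness gauge out of its stand and hold it against the round rubber sample (not the square one), its point inside the printed white ring, square to the sloping rubber face. Press lightly, so that the spring-loaded point is pushed in about half way, and finish like that, still holding the gauge steady in the gripper. Do not shift the sample or disturb the other things on the bench.

Things in the scene. Friction and masses are not known exactly. Their poses are not given: they have to be found in the camera images.
- gauge: Upright dial gauge, 0.18 kg. Origin: centre of its foot; z up its axis. Steel nose 22 mm diameter to z 45 mm; flange 34 mm diameter, 45-51, resting on the stand's rim; case 28 x 28 mm, 51-100, with a 44 mm round dial on +x (centre z 76, out to x 25); black grip 24 x 24 mm, sides along x and y, z 100-145 (top). A sprung point, 6 mm diameter, stands 12 mm out of the foot. Starts upright.
- plunger (a joint): How far the gauge's sprung point is pushed in, in m: 0 = fully out, 0.012 = fully in, level with the foot. The spring takes 1.0 N to start moving and 0.5 N more per mm (about 4 N at half way, 0.006).
- gauge_tip (a point): The rounded end of the gauge's sprung point, on the gauge's axis; axes as the gauge's.
- stand: Grey plastic stand of the gauge, fixed: base 70 x 70 x 8 mm with an upright tube, 38 mm outside, 25 mm inside diameter, rim 68 mm above the bench. The gauge's nose hangs in it 45 mm deep, the point 12 mm more, 1.5 mm play all round: lift about 60 mm straight up to clear. Origin: centre of the underside.
- round_stage: Stage with the round rubber sample, fixed: base 92 x 92 x 12 mm, cheeks at y +/-42 mm up to 56 mm high, between them a steel table 76 x 72 x 8 mm on a stiff hinge along y, 46 mm above the bench; glued on it a black rubber disc, 58 mm diameter, 12 mm thick. The stage's -x edge of the table is low: the face looks up and to its -x. Origin: centre of the underside.
- round_table (a joint): Slope of the round sample's table in rad (0 = level); it starts between 0.22 and 0.38 and stays where it is unless forced (1.5 N m).
- round_spot (a point): Centre of the printed white ring (14 mm inside diameter) on the face of the round rubber sample, 8 mm up the slope from the disc's centre and 20 mm above the hinge axis, square to the table; z is square to the rubber face, outwards, x points up the slope.
- square_stage: A stage of the same make and size with a square rubber sample, 52 x 52 x 12 mm, with the same kind of ring: leave it alone. Origin: centre of the underside.
- cork_a: Loose bottle cork standing on the bench, 23 mm diameter, 24 mm high; leave it. Origin: centre of the underside.
- cork_b: Another such cork; leave it. Origin: centre of the underside.
- spirit_bottle: Glass bottle with a cork, 68 mm diameter, 200 mm high; leave it. Origin: centre of the underside.
- sample_jar: Amber glass jar, 80 mm diameter, 100 mm high; leave it. Origin: centre of the underside.
- beaker: Glass beaker, 66 mm diameter, 85 mm high; leave it. Origin: centre of the underside.
- dish: White ceramic dish, 90 mm diameter, 18 mm high; leave it. Origin: centre of the underside.
- spatula: Flat steel lab spatula, 158 mm long, 18 mm wide, lying on the bench; leave it. Origin: on its underside, middle of the handle; blade to +x.

How it is judged:
By the outcome, as a careful person would: the job done as asked, in the order asked, and still so for the second after the job is handed in, while the arm keeps its last pose, push and grip.
It also fails if it takes over 42 s, if anything falls off the work surface, if the arm or the gripper's body presses on something with over 40 N, if the wrist force passes 120 N, or if a joint passes its speed limit or range.

ROBOT

A 6-joint arm with a two-finger parallel gripper is mounted at the origin on the work surface. World frame = base frame: x ahead of the robot, y to its left, z up, the work surface at z = 0. Lengths are in mm, angles in rad, forces in N, time in s.
With the tool pointing down it reaches from about 350 to 975 mm from the base axis. Payload 7.1 kg.
Tool frame: the origin (TCP) lies at the very end of the fingers, on their centre line; the grasp point (between the pads) lies 19 mm behind it; z points along the fingers, y is the line along which they close (so a half turn about z gives the same grasp; the last joint's range is limited). The gripper opens to 88 mm and grips with 3 to 60 N. Pads are 20 mm wide; open, the fingers measure 115 mm over their backs; the gripper's body (75 mm by 178 mm) begins 61 mm behind the grasp point.
Start: joints at [1.263, 0.423, 1.63, -0, 1.089, -0.019], TCP at [177.97, 599.109, 222.675] pointing down, gripper open.
Joint ranges: [-3, 3], [-0.9, 2.11], [0.09, 2.58], [-1.31, 4.45], [0.11, 2.69], [-2.54, 2.54]. Speed limits (rad/s): [2.39, 2.39, 3.01, 3.14, 3.14, 3.14].

INTERFACE

Orientations are given as a rotation vector (axis times angle).
In Python, from workcell import * gives the robot as it stands.
- The arm moves only by the tool step_arm, never from a script. Its argument "deltas" is a list of rows, each a list of 3 entries, a list of its own where there are three numbers: the shift along the tool's x, y, z in units of 300 mm (1.0 is 300 mm), then the turn, a rotation vector about the tool's x, y, z in units of 1.5 rad (1.0 is 1.5 rad), then the gripper command: -1 is shut, 1 is fully open, values between are in proportion. In form: [[[dx, dy, dz], [rx, ry, rz], gripper], ...]. A call has 1 to 20 rows; each row is the pose to reach, as a shift and turn from the pose commanded when the call began, along the tool's axes at that moment; what a row does not reach only later rows make up. A row lasts 1/12 s, in which the tool goes at most 41.7 mm and 7.16 degrees, less where a joint would pass 70% of its speed; a pose out of reach is approached as far as the arm can. A call with a number of a shift or a turn outside -1 to 1 is refused whole. A call with a gripper value outside its range is refused whole. The fingers move at their own pace and stop on an object; the grip force is fixed at half the most. Time passes only in rows, so rows that repeat a pose let the fingers close. It gives the time, the measured TCP pose, the force, the opening and the grip force at its end, in the units of the state.
- get_obs(): the state, without advancing time (a new reading comes with each control period).
- get_image(name): name is "scene" or "top" or "wrist"; returns a dict with "pixels" (384x512x3 uint8, red, green, blue), "fx", "fy", "cx", "cy" (pixels), "T" (4x4, takes a point from camera to world coordinates). Camera axes: x right, y down, z forward; pixel columns grow to the right and rows downward; lengths in mm; the calibration is good to about 2 mm. The wrist camera is an equidistant fisheye: a pixel r from the principal point sees the ray r / f radians off the axis. A picture is of the moment at which its call begins. There is no depth.
- close_job(): hands the job in; it is judged then, once.
The state is a dict: "t": time; "qpos": joint angles; "qvel": joint speeds; "joint_torque": joint torques, N m; "ee_pos": TCP position; "orientation": TCP orientation; "ft_force": force on the tool from outside, world axes, zero at the start; "moment": the same for the moment, N m; "width": finger opening in mm; "grasp_force": force on a finger pad.
Only numpy, scipy, OpenCV 4.12 (cv2) and the standard library are available. Lean on these libraries where they do the work, as an engineer would, in place of code of your own. Each camera call takes 0.05 s, during which the arm holds its last target. There are 200 camera calls.

## Working session

There is one attempt and no reset: what is moved stays moved. The work goes in short steps, Python scripts to look and compute and a tool call to move; the robot and the scene stay as the last step left them, time stands still between calls to the robot, and variables do not carry over. Pictures are saved under pics/ and viewed, at most 13 in all, crops included, and the job is handed in when it is done.

Besides the shell and the picture viewer there is one more tool, called after ">>>" as name(argument=value, ...) on one line, values as JSON. step_arm: Moves the arm, as the interface text tells. Its arguments: {"type":"object","properties":{"deltas":{"type":"array","items":{"type":"array"}}},"required":["deltas"]}

```bash
mkdir -p pics; python3 - <<'E'
from workcell import *
import cv2,numpy as np
for n in ["scene","top"]:
    d=get_image(n); cv2.imwrite(f"pics/{n}0.png",cv2.cvtColor(d["pixels"],cv2.COLOR_RGB2BGR)); print(n,d["fx"],d["fy"],d["cx"],d["cy"],np.round(d["T"],4).tolist())
    np.savez(f"{n}0.npz",**d)
o=get_obs();print({k:np.round(v,3).tolist() for k,v in o.items()})
E
```

```text
scene 408.3901909619688 408.3901909619688 259.7479088710352 203.89717141416457 [[-0.7771, 0.4714, -0.417, 1033.2747], [0.6294, 0.5845, -0.5121, 584.814], [0.0023, -0.6604, -0.7509, 907.7998], [0.0, 0.0, 0.0, 1.0]]
top 464.15245107423664 464.15245107423664 251.4542023727216 186.07904421902464 [[0.0168, -0.9955, 0.0934, 469.616], [-0.9997, -0.0153, 0.0168, -9.4011], [-0.0153, -0.0937, -0.9955, 1419.3762], [0.0, 0.0, 0.0, 1.0]]
{'t': 0.1, 'qpos': [1.263, 0.424, 1.631, 0.0, 1.089, -0.019], 'qvel': [0.0, 0.001, -0.001, -0.002, -0.0, -0.001], 'joint_torque': [0.0, -54.562, -27.432, 0.065, 0.019, 0.0], 'ee_pos': [177.828, 598.651, 221.992], 'orientation': [-0.452, -3.109, 0.002], 'ft_force': [-0.041, -0.682, -0.677], 'moment': [0.02, 0.028, -0.039], 'grasp_force': 0.0, 'width': 87.926}
```

View pics/scene0.png

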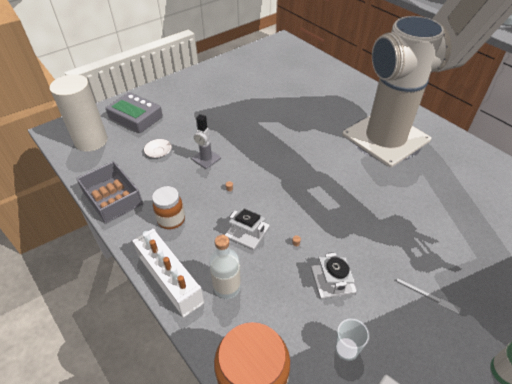

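View pics/top0.png

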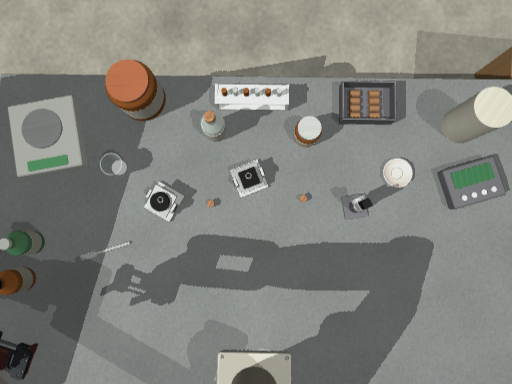

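The gauge stand is at scene (205,150) / top (357,205), and the round sample is at scene (337,270) / top (160,201). Next I'll zoom in on both.

```bash
python3 - <<'E'
import cv2,numpy as np
s=cv2.imread("pics/scene0.png");t=cv2.imread("pics/top0.png")
c=lambda im,x,y:cv2.resize(im[y:y+60,x:x+80],None,fx=5,fy=5,interpolation=cv2.INTER_CUBIC)
m=np.vstack([np.hstack([c(s,170,107),c(s,297,245)]),np.hstack([c(t,318,175),c(t,120,172)])])
cv2.imwrite("pics/crop.png",m)
E
```

```text
(no output)
```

View pics/crop.png

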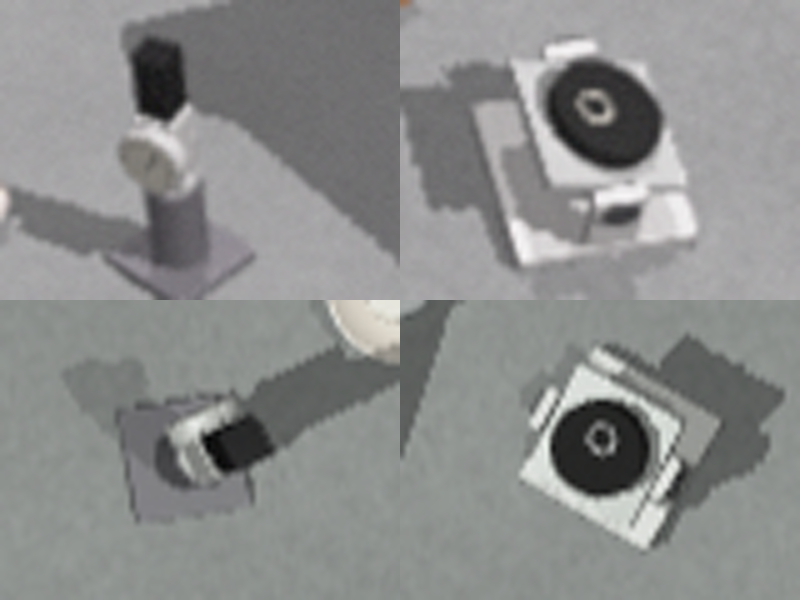

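The crop shows the grip top at scene ≈(201.5,116) and the ring at scene ≈(336,266) / top ≈(160,199.5). The ring sits slightly towards the image top from the disc's centre. Next I'll triangulate these.

```bash
cat > h.py <<'E'
import numpy as np,cv2
from scipy.spatial.transform import Rotation as R
def load(n): 
    d=dict(np.load(n)); return d
def ray(d,u,v,fish=False):
    x=np.array([(u-d["cx"])/d["fx"],(v-d["cy"])/d["fy"]])
    if fish:
        t=np.hypot(*x); c=np.r_[x/t*np.sin(t) if t>0 else x,np.cos(t)]
    else: c=np.r_[x,1]
    w=d["T"][:3,:3]@c; return d["T"][:3,3],w/np.linalg.norm(w)
def plane(d,u,v,z,fish=False):
    o,w=ray(d,u,v,fish); return o+w*(z-o[2])/w[2]
def tri(*rs):
    A=sum(np.eye(3)-np.outer(w,w) for o,w in rs);b=sum((np.eye(3)-np.outer(w,w))@o for o,w in rs)
    p=np.linalg.solve(A,b); return p,[round(float(np.linalg.norm((np.eye(3)-np.outer(w,w))@(p-o))),1) for o,w in rs]
def proj(d,p,fish=False):
    c=np.linalg.inv(d["T"])@np.r_[p,1];c=c[:3]
    if fish:
        r=np.hypot(c[0],c[1]);t=np.arctan2(r,c[2]);k=t/max(r,1e-9);return np.array([d["cx"]+d["fx"]*k*c[0],d["cy"]+d["fy"]*k*c[1]])
    return np.array([d["cx"]+d["fx"]*c[0]/c[2],d["cy"]+d["fy"]*c[1]/c[2]])
E
python3 - <<'E'
from h import *
s=load("scene0.npz");t=load("top0.npz")
print("ring",tri(ray(s,335.6,266),ray(t,159.8,199.2)))
print("grip top scene z168",plane(s,201.4,116,168))
print("grip top, top z168 ",plane(t,318+48.5,175+28.5,168), plane(t,318+42.5,175+30.5,123))
# stand base corners, top view crop px -> z=8
for c in [(118,408),(238,392),(253,507),(137,522)]: print(plane(t,318+c[0]/5-.4,175+(c[1]-300)/5-.4,8).round(1))
print("tableedges")
for c in [(583,362),(682,430),(650,548),(520,478)]: print(plane(t,120+(c[0]-400)/5-.4,172+(c[1]-300)/5-.4,46).round(1))
E
```

```text
ring (array([552.42106025, 281.87791087,  69.8100934 ]), [1.8, 1.8])
grip top scene z168 [ 538.47155584 -299.16113469  168.        ]
grip top, top z168  [ 544.74473419 -298.41164857  168.        ] [ 541.60524641 -292.1246706   123.        ]
[ 575.3 -258.9    8. ]
[ 586.2 -331.6    8. ]
[ 516.6 -340.2    8. ]
[ 506.4 -270.3    8. ]
tableedges
[600.3 298.   46. ]
[560.6 237.5  46. ]
[490.4 254.2  46. ]
[530.5 333.   46. ]
```

```bash
cat >> h.py <<'E'
def delta(o,p,Rt):
    R0=R.from_rotvec(o["orientation"]);
    d=R0.inv().apply(np.array(p)-o["ee_pos"])/300; r=(R0.inv()*Rt).as_rotvec()/1.5
    print("d",d.round(4).tolist(),"r",r.round(4).tolist())
def down(yaw): # tool z down, tool x along yaw in world
    c,s=np.cos(yaw),np.sin(yaw); return R.from_matrix(np.array([[c,s,0],[s,-c,0],[0,0,-1]]))
E
python3 - <<'E'
from h import *
from workcell import *
o=get_obs();w=get_image("wrist")
M=np.eye(4);M[:3,:3]=R.from_rotvec(o["orientation"]).as_matrix();M[:3,3]=o["ee_pos"]
print((np.linalg.inv(M)@w["T"]).round(3).tolist(),w["fx"],w["cx"],w["cy"],M.round(3).tolist())
x=R.from_rotvec(o["orientation"]).as_matrix()[:,0]; print("yaw",np.arctan2(x[1],x[0]))
delta(o,[470,310,230],down(np.arctan2(x[1],x[0])))
E
```

```text
[[0.001, -0.955, -0.297, 82.148], [1.0, 0.001, -0.0, 0.17], [0.001, -0.297, 0.955, -162.059], [0.0, 0.0, 0.0, 1.0]] 297.3186396354542 255.80642223468374 190.91571037629245 [[-0.959, 0.285, -0.0, 177.828], [0.285, 0.959, -0.001, 598.651], [0.0, -0.001, -1.0, 221.992], [0.0, 0.0, 0.0, 1.0]]
yaw 2.85273445986771
d [-1.2076, -0.6449, -0.0259] r [-0.0009, -0.0, 0.0]
```

>>> step_arm(deltas=[[[-0.9,-0.4,0],[0,0,0],1],[[-0.9,-0.4,0],[0,0,0],1],[[-0.9,-0.4,0],[0,0,0],1],[[-0.9,-0.4,0],[0,0,0],1],[[-0.9,-0.4,0],[0,0,0],1],[[-0.9,-0.4,0],[0,0,0],1],[[-0.9,-0.4,0],[0,0,0],1],[[-0.9,-0.4,0],[0,0,0],1]])

```text
t: 0.82
ee_pos: [406.6, 403.3, 222.6]
orientation: [0.459, 3.107, -0.002]
ft_force: [0.3, 0.5, 0.4]
width: 87.9
grasp_force: 0.0
```

```bash
python3 - <<'E'
from h import *
from workcell import *
o=get_obs();print(o["ee_pos"],o["t"],o["qpos"])
delta(o,[590,230,150],down(2.853))
E
```

```text
[406.62881861 403.25156004 222.58704001] 0.8167 [ 0.76135762  0.34698648  1.74778296 -0.0019447   1.04681377 -0.51527173]
d [-0.7517, -0.376, 0.2434] r [-0.0006, 0.001, -0.0031]
```

>>> step_arm(deltas=[[[-0.75,-0.37,0],[0,0,0],1],[[-0.75,-0.37,0],[0,0,0],1],[[-0.75,-0.37,0],[0,0,0],1],[[-0.75,-0.37,0.1],[0,0,0],1],[[-0.75,-0.37,0.2],[0,0,0],1],[[-0.75,-0.37,0.22],[0,0,0],1],[[-0.75,-0.37,0.22],[0,0,0],1],[[-0.75,-0.37,0.22],[0,0,0],1],[[-0.75,-0.37,0.22],[0,0,0],1],[[-0.75,-0.37,0.22],[0,0,0],1]])

```text
t: 1.65
ee_pos: [586.0, 237.9, 157.2]
orientation: [-0.451, -3.109, -0.001]
ft_force: [-0.4, 0.0, -0.1]
width: 87.9
grasp_force: 0.0
```

```bash
python3 - <<'E'
from h import *
from workcell import *
o=get_obs();print(o["ee_pos"],o["t"],np.abs(o["qvel"]).max())
w=get_image("wrist");np.savez("w1.npz",**w);cv2.imwrite("pics/w1.png",cv2.cvtColor(w["pixels"],cv2.COLOR_RGB2BGR))
print(proj(w,[552,282,70],True))
E
```

```text
[586.04080867 237.94804713 157.2482853 ] 1.65 0.01613803661861568
[294.03412789 145.36395036]
```

View pics/w1.png

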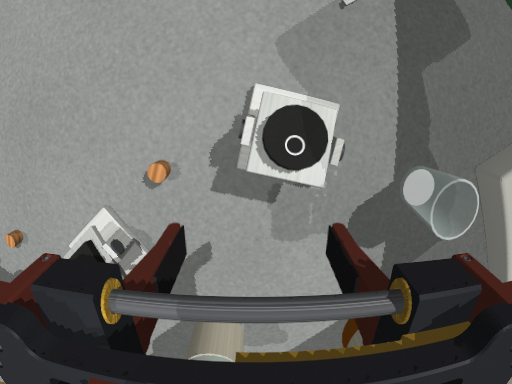

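The ring is at (294,145), just where the triangulated point predicted. The disc centre is at about (295,138), so upslope is about world +x. I'll take a second view with a baseline, on the way to the gauge.

>>> step_arm(deltas=[[[0.1,-0.45,0],[0,0,0],1],[[0.1,-0.45,0],[0,0,0],1],[[0.1,-0.45,0],[0,0,0],1],[[0.1,-0.45,0],[0,0,0],1],[[0.1,-0.45,0],[0,0,0],1],[[0.1,-0.45,0],[0,0,0],1],[[0.1,-0.45,0],[0,0,0],1],[[0.1,-0.45,0],[0,0,0],1]])

```text
t: 2.37
ee_pos: [520.6, 117.4, 157.2]
orientation: [0.449, 3.108, 0.001]
ft_force: [-0.6, 0.6, -0.7]
width: 87.8
grasp_force: 0.0
```

```bash
python3 - <<'E'
from h import *
from workcell import *
o=get_obs();print(o["ee_pos"],o["t"],np.abs(o["qvel"]).max())
w=get_image("wrist");np.savez("w2.npz",**w);im=cv2.cvtColor(w["pixels"],cv2.COLOR_RGB2BGR)
u,v=proj(w,[552,282,70],True);print(u,v)
w1=load("w1.npz");i1=cv2.cvtColor(w1["pixels"],cv2.COLOR_RGB2BGR)
a=lambda im,x,y:cv2.resize(im[y:y+120,x:x+100],None,fx=4,fy=4,interpolation=cv2.INTER_CUBIC)
x2,y2=min(int(u)-50,412),int(v)-60; print("off2",x2,y2)
cv2.imwrite("pics/c2.png",np.hstack([a(i1,244,80),a(im,x2,y2)]))
delta(o,[544-15,-299+60,250],down(2.853))
E
```

```text
[520.61395128 117.4067866  157.23036416] 2.3667 0.00662152274645134
426.3872468200269 179.22542988003553
off2 376 119
d [-0.3639, -1.1311, -0.3099] r [0.0007, 0.001, 0.0009]
```

View pics/c2.png

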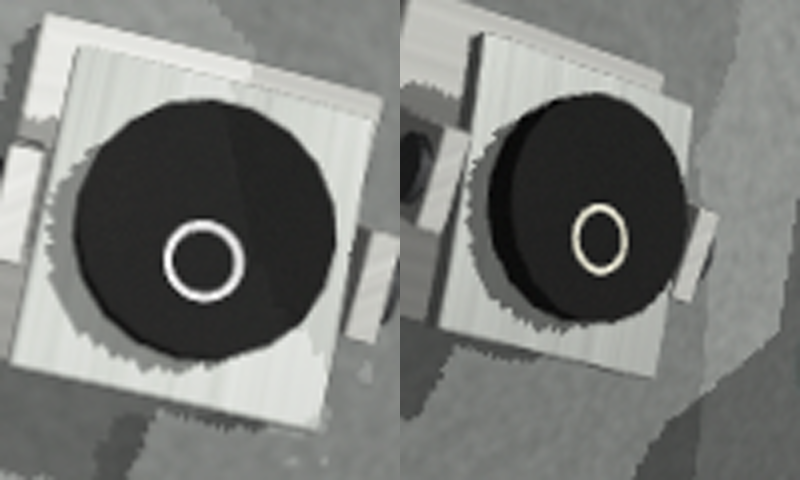

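View 1 has the table corners at crop (78,48), (372,118), (318,430) and (12,364), with the ring at (204,260). View 2 has them at (83,33), (292,106), (255,376) and (41,326), with the ring at (200,239). From these I'll triangulate and do a small point-based fit.

```bash
python3 - <<'E'
from h import *
from scipy.optimize import least_squares
a,b=load("w1.npz"),load("w2.npz")
P1=np.array([(78,48),(372,118),(318,430),(12,364),(204,260)])/4-.375+[244,80]
P2=np.array([(83,33),(292,106),(255,376),(41,326),(200,239)])/4-.375+[376,119]
X=np.array([tri(ray(a,*p,True),ray(b,*q,True))[0] for p,q in zip(P1,P2)])
print(X.round(1).tolist()); 
n=np.cross(X[0]-X[2],X[1]-X[3]);n/=np.linalg.norm(n);n*=np.sign(n[2]);print("n",n,"tilt",np.arccos(n[2]),"edge z slope",np.arcsin((X[2]+X[3]-X[0]-X[1])[2]/2/76))
# image top = low (-x); right in image = tool +y = world +y -> order: (-,+y?) 
for s in (1,-1):
    B=np.array([(-38,-36*s,8),(-38,36*s,8),(38,36*s,8),(38,-36*s,8),(8,0,20)],float)
    def mod(p):
        return (R.from_euler("z",p[2])*R.from_euler("y",-p[3])).apply(B)+[p[0],p[1],46]
    def f(p):
        M=mod(p);M2=M+np.r_[p[4:6],0]  # small calibration slip between views
        return np.r_[np.ravel([proj(a,m,True) for m in M]-P1),np.ravel([proj(b,m,True) for m in M2]-P2),p[4:6]/2]
    r=least_squares(f,[552,282,-.3,.3,0,0]);print(s,r.x.round(3),r.cost)
    print(r.fun.round(1).tolist())
    q=R.from_euler("z",r.x[2])*R.from_euler("y",-r.x[3]);print("spot",mod(r.x)[4],"n",q.apply([0,0,1]))
E
```

```text
[[500.4, 270.5, 41.7], [534.1, 333.0, 42.0], [597.0, 298.9, 64.0], [562.8, 236.6, 64.7], [552.1, 282.9, 67.1]]
n [-0.26281857  0.14620025  0.9537043 ] tilt 0.30547469671202737 edge z slope 0.30041794337737876
1 [ 5.50810e+02  2.83454e+02 -5.01000e-01  3.23000e-01 -2.71000e-01
 -1.00000e-02] 2.862251179426251
[-0.2, -0.9, 0.5, 0.0, 0.7, 0.6, -0.8, 0.4, -0.0, -0.1, -0.3, -0.7, 0.1, -0.2, 0.8, 1.0, -0.4, 0.6, 0.2, -0.4, -0.1, -0.0]
spot [551.88996237 282.86306852  67.50544479] n [-0.27866022  0.1526143   0.94818635]
-1 [ 5.47738e+02  2.85263e+02  1.81000e-01 -3.98000e-01 -7.99000e-01
  3.33000e+00] 18079.020065093722
[54.6, -3.9, -95.3, 15.6, -47.6, -1.0, 94.3, -16.1, 7.7, 8.9, 52.8, 1.6, -57.3, 13.1, -41.0, -2.8, 62.9, -18.1, 4.7, 5.2, -0.4, 1.7]
spot [562.61608638 287.9841618   61.33727486] n [0.38118429 0.06971668 0.92186665]
```

>>> step_arm(deltas=[[[-0.2,-0.7,0],[0,0,0],1],[[-0.2,-0.7,-0.1],[0,0,0],1],[[-0.2,-0.7,-0.3],[0,0,0],1],[[-0.2,-0.7,-0.3],[0,0,0],1],[[-0.2,-0.7,-0.3],[0,0,0],1],[[-0.2,-0.7,-0.3],[0,0,0],1],[[-0.2,-0.7,-0.3],[0,0,0],1],[[-0.2,-0.7,-0.3],[0,0,0],1]])

```text
t: 3.08
ee_pos: [518.3, -103.3, 247.5]
orientation: [0.455, 3.106, 0.0]
ft_force: [-0.1, 0.5, -0.0]
width: 87.7
grasp_force: 0.0
```

```bash
python3 - <<'E'
from h import *
from workcell import *
o=get_obs();delta(o,[575,-308,225],down(2.853))
E
```

```text
d [-0.3767, -0.5995, 0.0756] r [0.0003, 0.0015, -0.0016]
```

>>> step_arm(deltas=[[[-0.38,-0.6,0.07],[0,0,0],1],[[-0.38,-0.6,0.07],[0,0,0],1],[[-0.38,-0.6,0.07],[0,0,0],1],[[-0.38,-0.6,0.07],[0,0,0],1],[[-0.38,-0.6,0.07],[0,0,0],1],[[-0.38,-0.6,0.07],[0,0,0],1],[[-0.38,-0.6,0.07],[0,0,0],1],[[-0.38,-0.6,0.07],[0,0,0],1],[[-0.38,-0.6,0.07],[0,0,0],1]])

```text
t: 3.83
ee_pos: [575.0, -305.0, 224.9]
orientation: [-0.449, -3.108, -0.002]
ft_force: [-0.2, 0.7, 0.5]
width: 87.8
grasp_force: 0.0
```

```bash
python3 - <<'E'
from h import *
from workcell import *
o=get_obs();print(o["ee_pos"],o["t"],o["qpos"])
w=get_image("wrist");np.savez("w3.npz",**w);im=cv2.cvtColor(w["pixels"],cv2.COLOR_RGB2BGR)
u,v=proj(w,[544,-299,150],True);x,y=int(u)-60,max(int(v)-60,0);print(x,y)
cv2.imwrite("pics/w3.png",cv2.resize(im[y:y+120,x:x+120],None,fx=5,fy=5,interpolation=cv2.INTER_CUBIC))
E
```

```text
[ 575.02837781 -305.03727164  224.91322249] 3.8333 [-5.06222663e-01  4.59610321e-01  1.56568168e+00  4.95217182e-04
  1.11832329e+00 -1.79032101e+00]
191 104
```

View pics/w3.png

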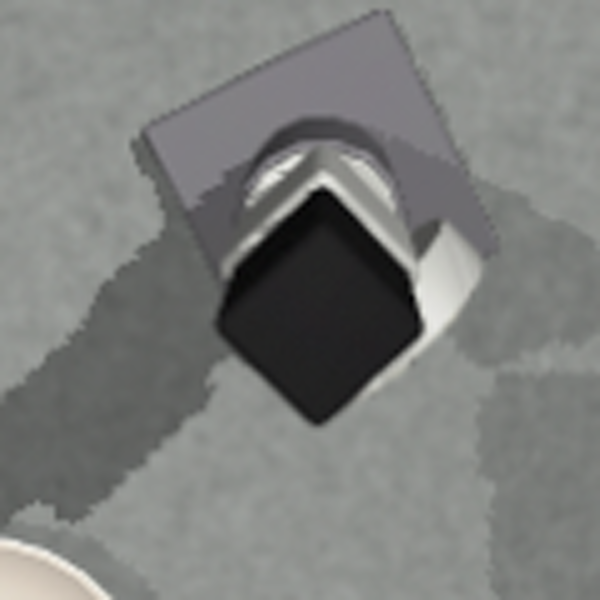

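The grip's top face has corners at crop (218,325), (318,425) and (422,328). The dial is on the lower-right side.

```bash
python3 - <<'E'
from h import *
from workcell import *
w=load("w3.npz");o=get_obs()
C=[plane(w,191+c[0]/5-.4,104+c[1]/5-.4,168,True) for c in [(218,325),(318,425),(422,328)]]
L,B,Rr=C;print(np.round(C,1).tolist(),"edges",np.linalg.norm(L-B),np.linalg.norm(Rr-B))
c=(L+Rr)/2;print("centre",c)
for e in (B-L,Rr-B): print("ang",np.arctan2(e[1],e[0]))
st=np.array([plane(w,191+c[0]/5-.4,104+c[1]/5-.4,8,True) for c in [(147,130),(385,12),(497,245)]]);print("stand",st.round(1).tolist(),(st[0]+st[2])/2)
E
```

```text
[[539.9, -311.6, 168.0], [559.3, -301.5, 168.0], [549.1, -282.1, 168.0]] edges 21.868187338878236 21.98828403636871
centre [ 544.50157661 -296.83752937  168.        ]
ang 0.47660906816366716
ang 2.056141096729525
stand [[517.3, -335.5, 8.0], [505.8, -269.0, 8.0], [571.6, -257.6, 8.0]] [ 544.45162268 -296.55754609    8.        ]
```

```bash
python3 - <<'E'
from h import *
from workcell import *
o=get_obs();delta(o,[544.5,-296.8,210],down(2.0515))
E
```

```text
d [0.1057, -0.0022, 0.0514] r [0.0001, -0.0009, 0.5356]
```

>>> step_arm(deltas=[[[0.1,0,0],[0,0,0.536],1],[[0.1057,-0.0022,0],[0,0,0.536],1],[[0.1057,-0.0022,0],[0,0,0.536],1],[[0.1057,-0.0022,0],[0,0,0.536],1],[[0.1057,-0.0022,0],[0,0,0.536],1],[[0.1057,-0.0022,0],[0,0,0.536],1],[[0.1057,-0.0022,0.05],[0,0,0.536],1],[[0.1057,-0.0022,0.05],[0,0,0.536],1],[[0.1057,-0.0022,0.05],[0,0,0.536],1],[[0.1057,-0.0022,0.05],[0,0,0.536],1],[[0.1057,-0.0022,0.05],[0,0,0.536],1]])

```text
t: 4.8
ee_pos: [544.9, -298.8, 211.4]
orientation: [1.629, 2.685, 0.0]
ft_force: [1.1, 0.6, 1.2]
width: 88.1
grasp_force: 0.0
```

```bash
python3 - <<'E'
from h import *
from workcell import *
o=get_obs();print(o["ee_pos"],o["qvel"].round(3));delta(o,[544.5,-296.8,130],down(2.0515))
w=get_image("wrist");np.savez("w4.npz",**w);cv2.imwrite("pics/w4.png",cv2.cvtColor(w["pixels"],cv2.COLOR_RGB2BGR))
E
```

```text
[ 544.94870038 -298.79227063  211.41457666] [-0.006  0.001 -0.003  0.001 -0.001  0.004]
d [0.0068, 0.0016, 0.2714] r [0.0003, 0.0005, -0.0005]
```

View pics/w4.png

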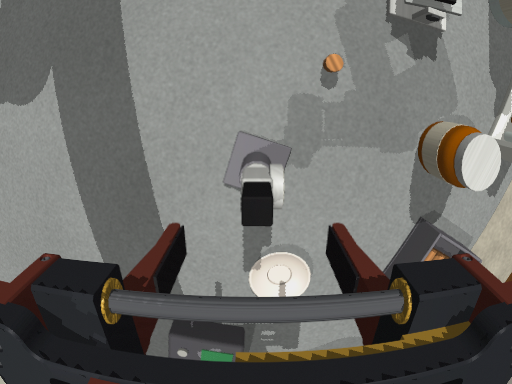

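The grip at (257,205) is square and centred between the fingers, so I'll descend, close and wait.

>>> step_arm(deltas=[[[0.006,0.0016,0.1],[0,0,0],1],[[0.006,0.0016,0.2],[0,0,0],1],[[0.006,0.0016,0.265],[0,0,0],1],[[0.006,0.0016,0.265],[0,0,0],1],[[0.006,0.0016,0.265],[0,0,0],1],[[0.006,0.0016,0.265],[0,0,0],1],[[0.006,0.0016,0.265],[0,0,0],-1],[[0.006,0.0016,0.265],[0,0,0],-1],[[0.006,0.0016,0.265],[0,0,0],-1],[[0.006,0.0016,0.265],[0,0,0],-1],[[0.006,0.0016,0.265],[0,0,0],-1],[[0.006,0.0016,0.265],[0,0,0],-1],[[0.006,0.0016,0.265],[0,0,0],-1],[[0.006,0.0016,0.265],[0,0,0],-1],[[0.006,0.0016,0.265],[0,0,0],-1],[[0.006,0.0016,0.265],[0,0,0],-1]])

```text
t: 6.18
ee_pos: [544.2, -297.3, 131.1]
orientation: [-1.632, -2.684, -0.0]
ft_force: [0.6, -0.1, 0.4]
width: 25.1
grasp_force: 0.3
```

>>> step_arm(deltas=[[[0,0,0],[0,0,0],-1],[[0,0,0],[0,0,0],-1],[[0,0,0],[0,0,0],-1],[[0,0,0],[0,0,0],-1],[[0,0,0],[0,0,0],-1]])

```text
t: 6.6
ee_pos: [544.2, -297.3, 131.1]
orientation: [-1.632, -2.684, -0.0]
ft_force: [-0.1, -0.1, -1.6]
width: 24.0
grasp_force: 30.0
```

>>> step_arm(deltas=[[[0,0,-0.04],[0,0,0],-1],[[0,0,-0.08],[0,0,0],-1],[[0,0,-0.12],[0,0,0],-1],[[0,0,-0.17],[0,0,0],-1],[[0,0,-0.22],[0,0,0],-1],[[0,0,-0.28],[0,0,0],-1],[[0,0,-0.34],[0,0,0],-1],[[0,0,-0.4],[0,0,0],-1],[[0,0,-0.4],[0,0,0],-1],[[0,0,-0.4],[0,0,0],-1],[[0,0,-0.4],[0,0,0],-1],[[0,0,-0.4],[0,0,0],-1]])

```text
t: 7.6
ee_pos: [543.4, -296.9, 250.0]
orientation: [-1.631, -2.682, 0.0]
ft_force: [-0.6, 0.4, -1.8]
width: 24.0
grasp_force: 30.0
```

```bash
python3 - <<'E'
from h import *
from workcell import *
o=get_obs();print(o["ee_pos"],o["qpos"].round(3),o["width"])
n=np.array([-.27,.148,.951]);n/=np.linalg.norm(n)
g=108.1+12  # TCP above tip along axis
Rn=down(2.0515+0.97)
z=Rn.apply([0,0,1]);al,_=R.align_vectors([-n],[z]);
# smallest rotation taking z to -n
ax=np.cross(z,-n);Rt=R.from_rotvec(ax/np.linalg.norm(ax)*np.arccos(z@-n))*Rn
spot=np.array([552,282.8,67.4])
print(Rt.as_matrix()[:,2],-n)
p=spot+n*(g+60);print("approach TCP",p);delta(o,p,Rt)
np.savez("tgt.npz",spot=spot,n=n,Rt=Rt.as_quat(),g=g)
E
```

```text
[ 543.44337566 -296.94075583  250.03732367] [-0.519  0.387  1.618 -0.     1.139 -0.997] 24.023575036253426
[ 0.27010739 -0.14805887 -0.95137825] [ 0.27010739 -0.14805887 -0.95137825]
approach TCP [503.35365923 309.4654016  238.74322247]
d [1.8562, 0.8112, 0.04] r [-0.0229, -0.2174, -0.6429]
```

>>> step_arm(deltas=[[[0.08,0.035,0],[0,0,-0.05],-1],[[0.18,0.08,0],[0,0,-0.13],-1],[[0.29,0.125,0],[0,0,-0.21],-1],[[0.4,0.17,0],[0,0,-0.28],-1],[[0.5,0.215,0],[0,0,-0.35],-1],[[0.6,0.26,0],[0,0,-0.42],-1],[[0.7,0.3,0],[0,0,-0.5],-1],[[0.8,0.345,0],[0,0,-0.57],-1],[[0.88,0.38,0],[0,0,-0.62],-1],[[0.93,0.4,0],[0,0,-0.643],-1],[[0.93,0.4,0],[0,0,-0.643],-1],[[0.93,0.4,0],[0,0,-0.643],-1]])

```text
t: 8.6
ee_pos: [521.9, 6.1, 250.3]
orientation: [-0.199, -3.134, 0.001]
ft_force: [-0.2, -0.3, -2.1]
width: 23.9
grasp_force: 30.0
```

```bash
cat > go.py <<'E'
import sys
from h import *
from workcell import *
o=get_obs();t=np.load("tgt.npz");Rt=R.from_quat(t["Rt"]);h=float(sys.argv[1])
print(o["t"],o["ee_pos"].round(2),o["qpos"].round(3),"F.n",round(float(o["ft_force"]@t["n"]),2),o["ft_force"].round(2),o["moment"].round(3),round(float(o["width"]),2))
M=R.from_rotvec(o["orientation"]);tip=o["ee_pos"]+M.apply([0,0,float(t["g"])])
e=M.inv()*Rt;v=tip-t["spot"];hn=v@t["n"];print("tip height over face",hn.round(2),"lateral (world)",(v-hn*t["n"]).round(2))
delta(o,t["spot"]+t["n"]*(t["g"]+h),Rt)
E
python3 go.py 60
```

```text
8.6 [521.88   6.12 250.33] [-0.011  0.239  1.83  -0.     1.075 -1.454] F.n -1.92 [-0.25 -0.25 -2.05] [ 0.014 -0.045  0.019] 23.92
tip height over face 26.99 lateral (world) [ -23.03 -280.72   37.15]
d [0.1894, 0.9952, 0.0384] r [0.0767, -0.1951, -0.0046]
```

>>> step_arm(deltas=[[[0.02,0.08,0],[0,0,0],-1],[[0.04,0.19,0],[0,0,0],-1],[[0.06,0.3,0],[0.01,-0.02,0],-1],[[0.08,0.42,0],[0.02,-0.05,0],-1],[[0.1,0.54,0],[0.03,-0.08,0],-1],[[0.12,0.66,0],[0.04,-0.11,-0.0],-1],[[0.14,0.77,0.01],[0.055,-0.14,0],-1],[[0.16,0.87,0.02],[0.065,-0.17,-0.003],-1],[[0.18,0.95,0.03],[0.0767,-0.195,-0.0046],-1],[[0.189,0.995,0.0384],[0.0767,-0.195,-0.0046],-1],[[0.189,0.995,0.0384],[0.0767,-0.195,-0.0046],-1],[[0.189,0.995,0.0384],[0.0767,-0.195,-0.0046],-1],[[0.189,0.995,0.0384],[0.0767,-0.195,-0.0046],-1]])

```text
t: 9.68
ee_pos: [504.9, 307.2, 239.4]
orientation: [0.175, 2.847, -0.193]
ft_force: [-0.0, -0.6, -2.0]
width: 24.0
grasp_force: 30.0
```

```bash
python3 go.py 15; python3 - <<'E'
from h import *
from workcell import *
w=get_image("wrist");np.savez("w5.npz",**w);i=cv2.cvtColor(w["pixels"],cv2.COLOR_RGB2BGR)
s=get_image("scene");np.savez("s5.npz",**s);j=cv2.cvtColor(s["pixels"],cv2.COLOR_RGB2BGR)
a=cv2.resize(i[90:290,160:360],(400,400),interpolation=3);b=cv2.resize(j[200:300,290:390],(400,400),interpolation=3)
cv2.imwrite("pics/p5.png",np.hstack([a,b])); print(proj(w,[552,282.8,67.4],True))
E
```

```text
9.6833 [504.89 307.24 239.41] [ 0.676  0.312  1.796 -0.36   0.944 -0.572] F.n -2.02 [-0.01 -0.59 -2.03] [ 0.162  0.258 -0.005] 23.96
tip height over face 59.89 lateral (world) [ 1.5  -2.35  0.79]
d [0.0063, 0.007, 0.1496] r [-0.0008, 0.0001, -0.0019]
[257.58467675 169.72575511]
```

View pics/p5.png

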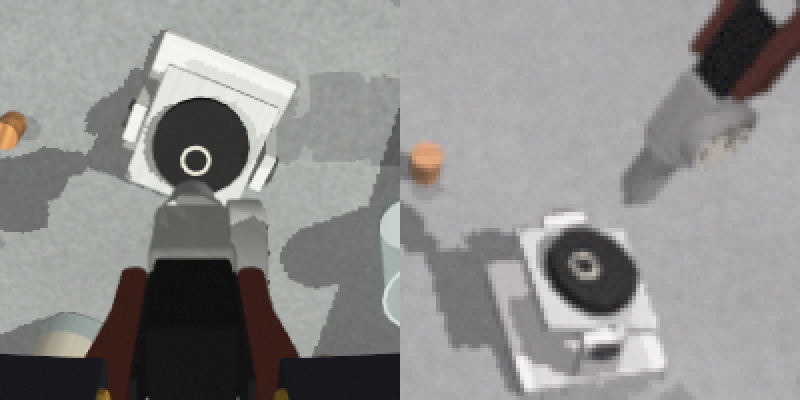

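The ring is seen at wrist (257.5,170), matching the prediction. The gauge hangs straight in the hand and the scene is undisturbed, so I'll approach.

>>> step_arm(deltas=[[[0.0063,0.007,0.03],[0,0,0],-1],[[0.0063,0.007,0.07],[0,0,0],-1],[[0.0063,0.007,0.11],[0,0,0],-1],[[0.0063,0.007,0.15],[0,0,0],-1],[[0.0063,0.007,0.15],[0,0,0],-1],[[0.0063,0.007,0.15],[0,0,0],-1],[[0.0063,0.007,0.15],[0,0,0],-1],[[0.0063,0.007,0.15],[0,0,0],-1],[[0.0063,0.007,0.15],[0,0,0],-1],[[0.0063,0.007,0.15],[0,0,0],-1]])

```text
t: 10.62
ee_pos: [515.2, 304.8, 196.7]
orientation: [0.173, 2.845, -0.191]
ft_force: [0.1, -0.4, -3.4]
width: 23.8
grasp_force: 30.0
```

```bash
python3 go.py 4; python3 - <<'E'
from h import *
from workcell import *
s=get_image("scene");t=get_image("top");np.savez("s6.npz",**s);np.savez("t6.npz",**t);w=get_image("wrist");np.savez("w6.npz",**w)
o=get_obs();M=R.from_rotvec(o["orientation"])
g=lambda d:cv2.cvtColor(d["pixels"],cv2.COLOR_RGB2BGR)
T=np.load("tgt.npz");tip=o["ee_pos"]+M.apply([0,0,float(T["g"])])
print("scene tip,spot",proj(s,tip),proj(s,T["spot"]),"top",proj(t,tip),proj(t,T["spot"]),"wrist",proj(w,tip,True),proj(w,T["spot"],True))
c=lambda d,x,y:cv2.resize(g(d)[y:y+50,x:x+50],(400,400),interpolation=3)
cv2.imwrite("pics/p6.png",np.hstack([c(s,310,240),cv2.resize(g(w)[140:190,230:280],(400,400),interpolation=3)]))
E
```

```text
10.6167 [515.22 304.8  196.66] [ 0.661  0.375  1.817 -0.384  0.857 -0.548] F.n -3.32 [ 0.15 -0.36 -3.39] [ 0.178  0.296 -0.016] 23.81
tip height over face 16.06 lateral (world) [ 0.25  1.92 -0.23]
d [-0.0008, -0.0062, 0.0402] r [0.0006, 0.0014, -0.0009]
scene tip,spot [338.45749243 263.46718595] [335.09302427 266.65272906] top [156.60816767 200.90068506] [159.16946767 199.79238434] wrist [255.58176936 185.36539062] [253.87366182 181.27776094]
```

View pics/p6.png

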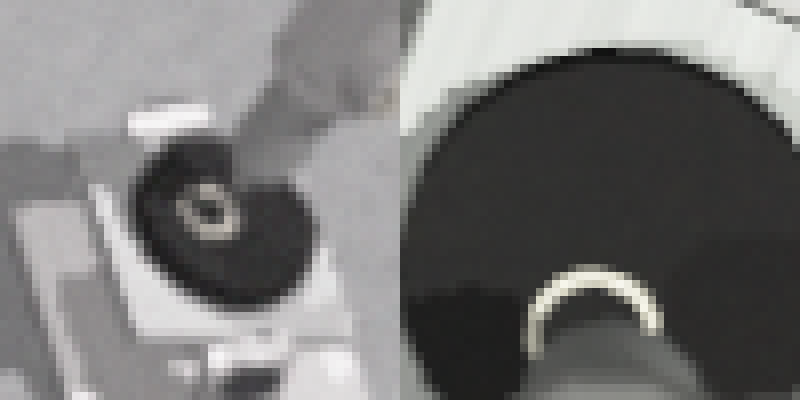

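The ring (wrist ≈(254,181)) is just ahead of the nose, whose centre is at about (256,185). Readings scatter by 1–2 mm, so I'll average several.

```bash
cat > go.py <<'E'
import sys
from h import *
from workcell import *
t=np.load("tgt.npz");Rt=R.from_quat(t["Rt"]);h=float(sys.argv[1]);L=[]
for k in range(12): get_image("wrist");L.append(get_obs())
o=dict(L[-1]);P=np.array([q["ee_pos"] for q in L]);print("sd",P.std(0).round(2));o["ee_pos"]=P.mean(0)
M=R.from_rotvec([q["orientation"] for q in L]).mean();o["orientation"]=M.as_rotvec()
F=np.mean([q["ft_force"] for q in L],0)
print(o["t"],o["ee_pos"].round(2),"F.n",round(float(F@t["n"]),2),F.round(2),np.mean([q["moment"] for q in L],0).round(3),round(float(o["width"]),2))
tip=o["ee_pos"]+M.apply([0,0,float(t["g"])]);v=tip-t["spot"];hn=v@t["n"];print("tip height over face",hn.round(2),"lateral",M.inv().apply(v-hn*t["n"]).round(2))
delta(o,t["spot"]+t["n"]*(t["g"]+h),Rt)
E
python3 go.py 4
```

```text
sd [0.02 0.05 0.09]
11.3667 [515.08 304.49 196.13] F.n -1.92 [ 0.09 -0.16 -1.96] [0.137 0.242 0.013] 24.23
tip height over face 15.56 lateral [ 0.35  1.6  -0.  ]
d [-0.0017, -0.0053, 0.0385] r [0.0001, 0.0009, -0.0009]
```

>>> step_arm(deltas=[[[-0.0015,-0.005,0.01],[0,0,0],-1],[[-0.0015,-0.005,0.025],[0,0,0],-1],[[-0.0015,-0.005,0.035],[0,0,0],-1],[[-0.0015,-0.005,0.035],[0,0,0],-1],[[-0.0015,-0.005,0.035],[0,0,0],-1],[[-0.0015,-0.005,0.035],[0,0,0],-1],[[-0.0015,-0.005,0.035],[0,0,0],-1],[[-0.0015,-0.005,0.035],[0,0,0],-1]])

```text
t: 12.03
ee_pos: [518.2, 301.5, 186.6]
orientation: [0.173, 2.845, -0.192]
ft_force: [-1.0, -0.0, -2.3]
width: 24.3
grasp_force: 30.0
```

```bash
python3 go.py 0; python3 - <<'E'
from h import *
w=dict(__import__("workcell").get_image("wrist"));g=cv2.cvtColor(w["pixels"],cv2.COLOR_RGB2BGR)
s=dict(__import__("workcell").get_image("scene"));k=cv2.cvtColor(s["pixels"],cv2.COLOR_RGB2BGR)
cv2.imwrite("pics/p7.png",np.hstack([cv2.resize(k[240:290,310:360],(400,400),interpolation=3),cv2.resize(g[140:190,230:280],(400,400),interpolation=3)]))
E
```

```text
sd [0.02 0.04 0.05]
12.6333 [518.16 301.43 186.45] F.n -1.95 [ 0.02  0.21 -2.08] [0.131 0.261 0.001] 23.71
tip height over face 5.06 lateral [-0.12  0.11  0.  ]
d [-0.0001, -0.0003, 0.0169] r [0.0001, 0.0009, -0.0009]
```

View pics/p7.png

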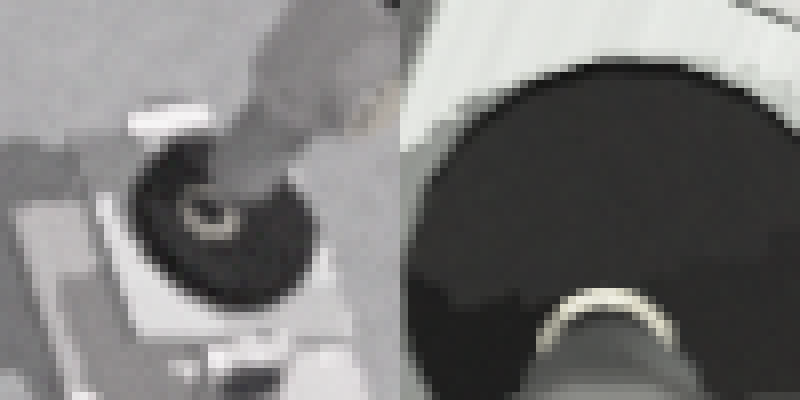

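The nose is centred on the ring (column 613 vs 608 in the crop). Now I'll press in stages.

>>> step_arm(deltas=[[[0,0,0.008],[0,0,0],-1],[[0,0,0.014],[0,0,0],-1],[[0,0,0.018],[0,0,0],-1],[[0,0,0.022],[0,0,0],-1],[[0,0,0.027],[0,0,0],-1],[[0,0,0.027],[0,0,0],-1],[[0,0,0.027],[0,0,0],-1],[[0,0,0.027],[0,0,0],-1],[[0,0,0.027],[0,0,0],-1]])

```text
t: 13.48
ee_pos: [520.3, 300.2, 178.8]
orientation: [0.173, 2.846, -0.192]
ft_force: [-2.2, 0.5, 0.2]
width: 24.0
grasp_force: 30.0
```

```bash
python3 go.py -6
```

```text
sd [0.01 0.02 0.03]
14.0833 [520.33 300.19 178.72] F.n 0.39 [-1.21  0.12  0.05] [ 0.06   0.424 -0.045] 23.85
tip height over face -3.06 lateral [-0.1   0.06  0.  ]
d [-0.0002, -0.0002, 0.0098] r [0.0001, 0.0009, -0.0009]
```

>>> step_arm(deltas=[[[0,0,0.004],[0,0,0],-1],[[0,0,0.008],[0,0,0],-1],[[0,0,0.0105],[0,0,0],-1],[[0,0,0.0105],[0,0,0],-1],[[0,0,0.0105],[0,0,0],-1],[[0,0,0.0105],[0,0,0],-1],[[0,0,0.0105],[0,0,0],-1],[[0,0,0.0105],[0,0,0],-1]])

```text
t: 14.75
ee_pos: [521.2, 299.7, 175.8]
orientation: [0.173, 2.846, -0.192]
ft_force: [-2.2, -0.4, 1.3]
width: 23.9
grasp_force: 30.0
```

```bash
python3 go.py -6; python3 - <<'E'
from h import *
from workcell import *
g=cv2.cvtColor(get_image("wrist")["pixels"],cv2.COLOR_RGB2BGR);k=cv2.cvtColor(get_image("scene")["pixels"],cv2.COLOR_RGB2BGR)
cv2.imwrite("pics/p8.png",np.hstack([cv2.resize(k[210:300,290:380],(400,400),interpolation=3),cv2.resize(g[110:210,200:300],(400,400),interpolation=3)]))
E
```

```text
sd [0.01 0.01 0.02]
15.35 [521.22 299.74 175.72] F.n 1.82 [-1.42  0.18  1.48] [ 0.018  0.481 -0.092] 23.99
tip height over face -6.22 lateral [-0.13  0.09  0.  ]
d [-0.0001, -0.0003, -0.0007] r [0.0001, 0.0009, -0.0009]
```

View pics/p8.png

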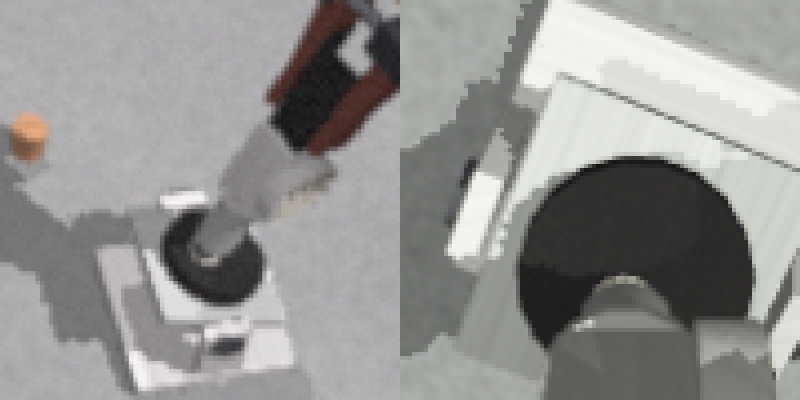

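The nose sits centred in the ring in both views. Force gives about 5.5 mm of plunge and kinematics about 6.2 mm. The table and sample have not moved.

```bash
python3 -c "
from workcell import *
print(close_job())"
```

```text
the job is handed in; nothing more can be done
None
```

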